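Reset the canning interlock with the two-key chord

ROBOT

A 6-joint arm with a two-finger parallel gripper is mounted at the origin on a cart in front of the work surface, level with it; the furniture and walls round the work are solid. World frame = base frame: x ahead of the robot, y to its left, z up, the work surface at z = 0. Lengths are in m, angles in rad, forces in N, time in s.
With the tool pointing down it reaches from about 0.25 to 0.8 m from the base axis. Payload 3.9 kg.
Tool frame: the origin (TCP) lies at the very end of the fingers, on their centre line; the grasp point (between the pads) lies 19 mm behind it; z points along the fingers, y is the line along which they close (so a half turn about z gives the same grasp; the last joint's range is limited). The gripper opens to 85 mm and grips with 20 to 120 N. Pads are 22 mm wide; open, the fingers measure 114 mm over their backs; the gripper's body (76 mm by 85 mm) begins 54 mm behind the grasp point. The pads swing forward as they close: fully open they stand 13 mm farther back than shut.
Start: joints at [-1.28, 0.26, -0.138, 1.173, 0, 1.571], TCP at [0.151, -0.503, 0.231] pointing down, gripper open.
Joint ranges: [-2.78, 2.78], [-0.83, 1.72], [-1.28, 1.37], [-1.9, 2.12], [-1.57, 1.48], [-3.14, 3.14]. Speed limits (rad/s): [2.57, 2.57, 3.14, 3.14, 3.14, 3.14].

INTERFACE

Orientations are given as [roll, pitch, yaw] about the fixed x, y, z axes, in that order (R = Rz(yaw) Ry(pitch) Rx(roll)).
In Python, from bench import arm, imaging, order gives the robot as it stands. The module is installed in compiled form; this text tells all that it offers.
- The arm moves only by the shell command python3 -m pendant 'ROWS'. ROWS is JSON, a list of rows, each a list of 5 numbers: the shift along the tool's x, y, z in cm, then the turn about the tool's z in degrees, then the opening, from -1 (shut) to 1 (fully open). In form: [[x, y, z, spin, grip], ...]. A call has 1 to 5 rows; each row is the pose to reach, as a shift and turn from the pose commanded when the call began, along the tool's axes at that moment; what a row does not reach only later rows make up. A row lasts 1/8 s, in which the tool goes at most 62.5 mm and 10.7 degrees, less where a joint would pass 70% of its speed; a pose out of reach is approached as far as the arm can. A call with a gripper value outside its range is refused whole. The fingers move at their own pace and stop on an object; the grip force is fixed at half the most. Time passes only in rows, so rows that repeat a pose let the fingers close. It gives the time, the measured TCP pose, the force, the opening and the grip force at its end, in the units of the state.
- arm.state(): the state, without advancing time (a new reading comes with each control period).
- imaging.capture(name): name is "side" or "top" or "wrist"; returns the picture (384x512x3 uint8, blue, green, red); there is no depth.
- imaging.camera_model(name): a dict with "intrinsics" (3x3 intrinsics, pixels), "rvec" (rotation vector, rad) and "tvec" (3), from world to camera coordinates, as OpenCV has them. Camera axes: x right, y down, z forward; pixel columns grow to the right and rows downward; lengths in m; the calibration is good to about 2 mm. A picture is of the moment at which its call begins: read the wrist's pose just before it. camera_model takes no time and is no camera call; for the wrist camera it gives the pose at the moment of the call.
- order.close_job(): hands the job in; it is judged then, once.
The state is a dict: "clock": time; "joint_positions": joint angles; "qd": joint speeds; "joint_efforts": joint torques, N m; "tool_pos": TCP position; "eef_rot": TCP orientation; "ft_force": force on the tool from outside, world axes, zero at the start; "torque": the same for the moment, N m; "finger_gap": opening from 0.0 (shut) to 1.0 (fully open); "grip_force": force on a finger pad.
Only numpy, scipy, OpenCV 4.12 (cv2) and the standard library are available. Lean on these libraries where they do the work, as an engineer would, in place of code of your own. Each camera call takes 0.05 s, during which the arm holds its last target. There are 200 camera calls.

TASK

Reset the canning line's interlock on the small control box on the cart's plywood board: push its sliding shutter fully back, away from you, to bare the keys, then press the two large outer keys down together with the two fingertips, keep both fully down for three seconds, and let both come up again. Leave the small key between them alone. Nothing is to be picked up: the box stays standing where it is, and the tools round it stay where they lie.

Things in the scene. Friction and masses are not known exactly. Their poses are not given: they have to be found in the camera images.
- control_box: grey box loose on a plywood board, 150 x 150 mm, top face 40 mm up (all heights here: above the board, whose top is at z = 0.040), about 2.5 kg. Origin: centre of its underside. Box x points from its front edge to its back, as the shutter opens; y to its left along the row of keys; z up. Yaw up to 0.55 rad. A guide rail runs along each side at y = 64 to 69 mm either way, 61 mm high.
- left_key_top (a point): large left reset key, a flat black disc 30 mm wide; centre of its top face, moves with it. At rest the top is 52 mm above the board; the 40 mm wide steel collar round it is 44 mm high, the housing 40 mm. It lies at box x = -0.038, y = +0.033: the two large keys stand 66 mm apart, centre to centre.
- right_key_top (a point): large right reset key, a flat black disc 30 mm wide; centre of its top face, moves with it. At rest the top is 52 mm above the board; the 40 mm wide steel collar round it is 44 mm high, the housing 40 mm. It lies at box x = -0.038, y = -0.033: the two large keys stand 66 mm apart, centre to centre.
- left_key (a joint): how far the left large reset key is pressed, m: 0 up, 0.006 fully down (its stop). A spring brings it up again; it needs 1.2 N to start and 4 N to be fully down (both keys together: 8 N). At the stop its top is 46 mm above the board.
- right_key (a joint): how far the right large reset key is pressed, m: 0 up, 0.006 fully down (its stop). A spring brings it up again; it needs 1.2 N to start and 4 N to be fully down (both keys together: 8 N). At the stop its top is 46 mm above the board.
- middle_key (a joint): how far the small key midway between the two large ones is pressed, m: 0 up, 0.003 down. Black disc 14 mm in diameter in a 21 mm collar, top 47 mm above the board. Not to be pressed.
- shutter (a joint): how far the shutter is open, m: 0 shut over the keys, 0.065 fully back (its stop). It starts 0 to 0.012 open, slides along box +x against about 1 N of friction and stays where it is left.
- shutter_lip (a point): middle of the front face of the shutter's lip, 68 mm above the board; moves with the shutter, a steel plate 54 mm long (x), 126 mm wide, 56 to 59 mm up. The lip along its front edge is 100 mm wide; its upright front face (56 to 78 mm up) looks to box -x, a ramp falls away behind it. Push the face to box +x. It is at box x = -0.062 when shut, +0.003 fully back.
- date_stamp: bystander: hand stamp with a knob, 34 x 34 x 70 mm, upright on the board to the left of the box; origin at the centre of its underside
- pipe_clamp: bystander: ring-shaped pipe clamp, 64 x 86 x 16 mm, flat on the board to the left of the box; origin at its underside
- wrench: bystander: steel wrench, 190 x 31 x 6 mm, flat on the board to the right of the box; origin at the centre of its underside

How it is judged:
On the way, in this order (a step that is already met when the one before it is completed fails the run):
1. the shutter is pushed back (value of joint shutter above 0.055 m), for 0.1 s.
2. both large keys are held down together for three seconds (value of joint each of left_key, right_key above 0.0042 m), for 2.7 s.
3. both large keys are let up (value of joint each of left_key, right_key below 0.001 m), for 0.2 s.
At the end, for the whole second after the job is handed in: All keys up (within 1 mm), shutter at least 55 of its 65 mm back, box flat, at rest, within 50 mm of its start; stamp, clamp and wrench within 30 mm of theirs. On the way both large keys were held at least 4.2 of 6 mm down together for 2.7 s (all of step 3 and value of joint middle_key below 0.001 m and value of joint shutter above 0.055 m and height (world z) of control_box below 0.048 m and angle between control_box's own z axis and vertical below 0.08 rad and distance of control_box from where it was at the start of the episode below 0.05 m and linear speed of control_box below 0.01 m/s and distance of each of date_stamp, pipe_clamp, wrench from where it was at the start of the episode below 0.03 m); the robot touches nothing.
It fails at once if one reset key was pressed down while the other was still up (they must go down together) ((value of joint left_key above 0.0045 m and value of joint right_key below 0.001 m) or (value of joint right_key above 0.0045 m and value of joint left_key below 0.001 m)).
It fails at once if the small middle key was pressed (value of joint middle_key above 0.0018 m).
It fails at once if the control box was lifted, tipped or shoved more than 50 mm (not (height (world z) of control_box below 0.048 m and angle between control_box's own z axis and vertical below 0.08 rad and distance of control_box from where it was at the start of the episode below 0.05 m)).
It fails at once if the hand stamp, pipe clamp or wrench was lifted or moved more than 30 mm (distance of any of date_stamp, pipe_clamp, wrench from where it was at the start of the episode above 0.03 m or height (world z) of any of date_stamp, pipe_clamp, wrench above 0.06 m).
It also fails if it takes over 48 s, if anything falls off the work surface, if the arm or the gripper's body presses on something with over 40 N, if the wrist force passes 120 N, or if a joint passes its speed limit or range.

## Working session

There is one attempt and no reset: what is moved stays moved. The work goes in short steps, Python scripts to look and compute and a shell command to move; the robot and the scene stay as the last step left them, time stands still between calls to the robot, and variables do not carry over. Pictures are saved under pics/ and viewed, at most 10 in all, crops included, and the job is handed in when it is done.

```bash
mkdir -p pics; python3 - <<'E'
from bench import arm, imaging
import cv2
s=arm.state();print(s)
for n in("top","side"):
    im=imaging.capture(n);cv2.imwrite(f"pics/{n}0.png",im);c=imaging.camera_model(n);print(n,c)
E
```

```text
{'clock': 0.0, 'joint_positions': array([-1.27997256e+00,  2.60687095e-01, -1.39374177e-01,  1.17268697e+00,
        3.80488365e-06,  1.57084943e+00]), 'qd': array([ 0.00021596,  0.00059693, -0.00039771,  0.00021264,  0.00178907,
       -0.00061455]), 'joint_efforts': array([-2.41886948e-03, -4.05677605e+01,  2.53922278e+01,  1.88128918e-02,
       -2.76585233e-04,  1.17924503e-05]), 'tool_pos': array([ 0.15034626, -0.50230504,  0.23046135]), 'eef_rot': array([-3.13964074e+00, -3.70121796e-06,  2.90770652e-01]), 'ft_force': array([0.55644509, 0.02094625, 0.07392429]), 'torque': array([-0.01986954,  0.00039209,  0.001627  ]), 'grip_force': 0.0, 'finger_gap': 0.9987234900975556}
top {'intrinsics': array([[380.17048623,   0.        , 262.58410324],
       [  0.        , 380.17048623, 191.57772216],
       [  0.        ,   0.        ,   1.        ]]), 'rvec': array([ 2.13296164, -2.15385287,  0.11531127]), 'tvec': array([0.06399086, 0.56148837, 0.88640832])}
side {'intrinsics': array([[445.88971491,   0.        , 258.92325292],
       [  0.        , 445.88971491, 189.66096261],
       [  0.        ,   0.        ,   1.        ]]), 'rvec': array([ 0.07592503,  2.57047166, -1.7409675 ]), 'tvec': array([0.54077779, 0.07990691, 0.97903287])}
```

View pics/top0.png

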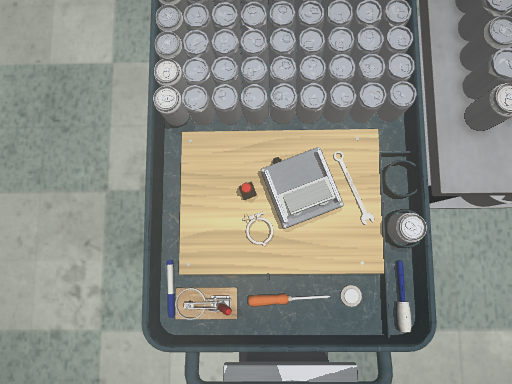

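View pics/side0.png

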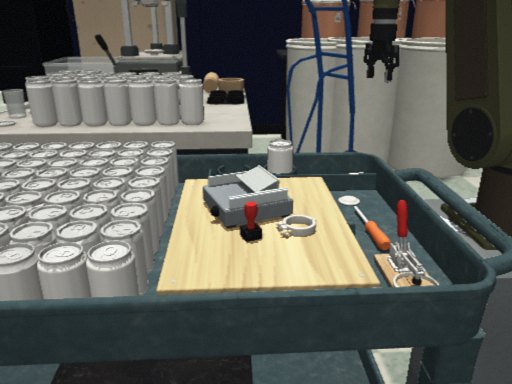

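The top view shows the box around pixel (301,188), with the shutter plate near (306,195), the stamp at (247,190), the clamp at (259,229) and the wrench at (354,188). I'll zoom in for the corners.

```bash
python3 - <<'E'
import cv2
im=cv2.imread("pics/top0.png")[135:245,230:380]
cv2.imwrite("pics/topz.png",cv2.resize(im,None,fx=5,fy=5,interpolation=cv2.INTER_CUBIC))
E
cat > h.py <<'E'
import numpy as np,cv2
from bench import arm,imaging
from scipy.spatial.transform import Rotation as Ro
def ray(n,uv,z,c=None):
    c=c or imaging.camera_model(n);R=cv2.Rodrigues(c["rvec"])[0];o=-R.T@c["tvec"].ravel()
    p=cv2.undistortPoints(np.float64(uv).reshape(-1,1,2),c["intrinsics"],None).reshape(-1,2)
    d=np.c_[p,np.ones(len(p))]@R
    return o+d*((z-o[2])/d[:,2])[:,None]
def proj(n,P,c=None):
    c=c or imaging.camera_model(n)
    return cv2.projectPoints(np.float64(P).reshape(-1,3),c["rvec"],c["tvec"],c["intrinsics"],None)[0].reshape(-1,2)
E
```

```text
(no output)
```

View pics/topz.png

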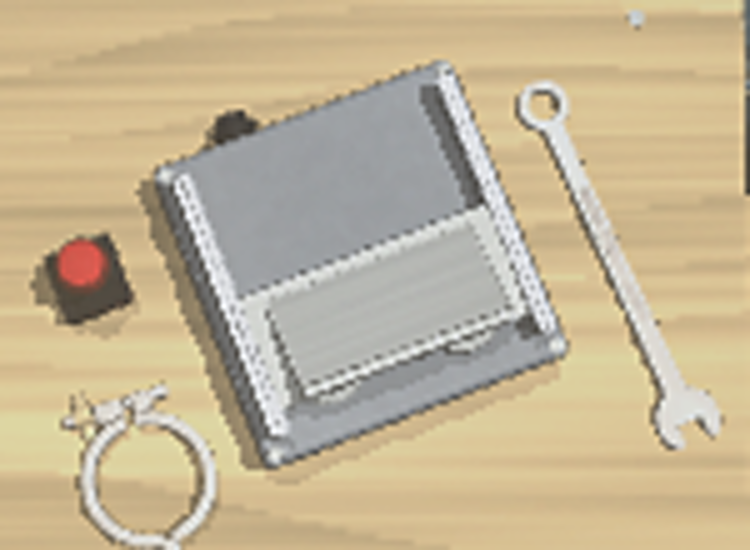

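The crop shows the box's top-face corners at zoomed pixels BL (163,170), BR (440,65), FR (564,350) and FL (272,464). The lip's top front edge runs from (310,394) to (524,312).

```bash
python3 - <<'E'
from h import *
f=lambda L:[(230+(x+.5)/5-.5,135+(y+.5)/5-.5) for x,y in L]
C=ray("top",f([(163,170),(440,65),(564,350),(272,464)]),.08)
print(C.round(4)); print("sides",[np.linalg.norm(C[i]-C[(i+1)%4]).round(4) for i in range(4)])
c=C.mean(0)[:2]; b=np.array([[.075,.075],[.075,-.075],[-.075,-.075],[-.075,.075]])
q=C[:,:2]-c; yaw=np.arctan2((b[:,0]*q[:,1]-b[:,1]*q[:,0]).sum(),(b*q).sum())
print("centre",c,"yaw",yaw)
R=np.array([[np.cos(yaw),-np.sin(yaw)],[np.sin(yaw),np.cos(yaw)]])
# rails front/back ends at z .101, lip .118
for z,L in((.101,[(181,178),(276,432),(443,75),(547,334)]),(.118,[(310,394),(524,312)])):
    print(z,((ray("top",f(L),z)[:,:2]-c)@R).round(4))
np.savez("box.npz",c=c,yaw=yaw)
# side-view check
P=np.c_[b@R.T+c,np.full(4,.08)];print(proj("side",P).round(1))
t=arm.state();Rt=Ro.from_euler("xyz",t["eef_rot"]).as_matrix();print(Rt.round(3))
for n,p in(("lip",(-.062,0)),("L",(-.038,.033)),("R",(-.038,-.033)),("mid",(-.038,0))):
    print(n,(R@p+c).round(4))
E
```

```text
[[ 0.6106  0.058   0.08  ]
 [ 0.659  -0.0723  0.08  ]
 [ 0.5243 -0.1254  0.08  ]
 [ 0.4734  0.0093  0.08  ]]
sides [np.float64(0.139), np.float64(0.1448), np.float64(0.144), np.float64(0.1456)]
centre [ 0.56681859 -0.03259074] yaw 0.35843018154946
0.101 [[ 0.0624  0.0641]
 [-0.0606  0.066 ]
 [ 0.0636 -0.0647]
 [-0.0635 -0.0633]]
0.118 [[-0.0511  0.0469]
 [-0.0514 -0.0542]]
[[225.2 211.4]
 [201.8 185.4]
 [263.7 176.1]
 [294.3 199.1]]
[[ 0.958  0.287 -0.001]
 [ 0.287 -0.958  0.002]
 [-0.    -0.002 -1.   ]]
lip [ 0.5088 -0.0543]
L [ 0.5197 -0.015 ]
R [ 0.5428 -0.0768]
mid [ 0.5312 -0.0459]
```

```bash
cat >> h.py <<'E'
def box():
    d=np.load("box.npz");y=float(d["yaw"]);return d["c"],y,np.array([[np.cos(y),-np.sin(y)],[np.sin(y),np.cos(y)]])
def go(bx,by,z,s=None):
    """tool shift (cm) and spin (deg) to box point bx,by at world z, tool x along box x"""
    c,y,R=box();s=s or arm.state();Rt=Ro.from_euler("xyz",s["eef_rot"]).as_matrix()
    d=Rt.T@(np.r_[R@[bx,by]+c,z]-s["tool_pos"])*100
    print("shift",d.round(2),"spin",np.degrees(s["eef_rot"][2]-y).round(2))
def where():
    c,y,R=box();s=arm.state();print("t",s["clock"],"box xy",((s["tool_pos"][:2]-c)@R).round(4),"z",s["tool_pos"][2].round(4),"dyaw",(s["eef_rot"]-[np.pi,0,y]).round(4),"F",s["ft_force"].round(2),"gap",round(s["finger_gap"],3))
E
python3 -c "
from h import *
where();go(-.09,0,.2)"
```

```text
t 0.1 box xy [-0.5548 -0.2938] z 0.2306 dyaw [-6.2815  0.     -0.0677] F [ 0.45 -0.2  -0.54] gap 0.997
shift [ 44.39 -32.45   3.11] spin -3.88
```

```bash
python3 -m pendant '[[5,-3.6,0,-4,-1],[10,-7.2,0,-4,-1],[15,-10.8,0,-4,-1],[20,-14.4,0,-4,-1],[25,-18,0,-4,-1]]'
```

```text
clock: 0.72
tool_pos: [0.3391, -0.2571, 0.2311]
eef_rot: [-3.142, -0.0, 0.36]
ft_force: [1.0, -0.3, -0.5]
finger_gap: 0.0
grip_force: 0.0
```

```bash
python3 -c "
from h import *
where();go(-.09,0,.2)"
```

```text
t 0.725 box xy [-0.292  -0.1303] z 0.2311 dyaw [-6.2831e+00 -0.0000e+00  1.7000e-03] F [ 1.01 -0.25 -0.52] gap 0.0
shift [ 20.22 -13.     3.11] spin 0.1
```

```bash
python3 -m pendant '[[5,-3,1,0,-1],[10,-6.5,2,0,-1],[15,-10,3,0,-1],[19,-12.5,3,0,-1],[19,-12.5,3,0,-1]]'; python3 - <<'E'
from h import *
where();go(-.09,0,.2)
c=imaging.camera_model("wrist");im=imaging.capture("wrist");cv2.imwrite("pics/w1.png",im)
cc,y,R=box();print(proj("wrist",[[*(R@p[:2]+cc),p[2]] for p in((-.051,.05,.118),(-.051,-.05,.118),(-.075,.075,.08),(-.075,-.075,.08))],c).round(0))
E
```

```text
clock: 1.35
tool_pos: [0.4736, -0.0724, 0.2007]
eef_rot: [-3.141, -0.0, 0.366]
ft_force: [-1.4, 0.1, 0.8]
finger_gap: -0.003
grip_force: 0.0
t 1.35 box xy [-0.1013 -0.0046] z 0.2007 dyaw [-6.2827 -0.      0.0073] F [-1.39  0.12  0.82] gap -0.003
shift [ 1.13 -0.45  0.07] spin 0.42
[[175. 134.]
 [324. 135.]
 [157. 156.]
 [344. 158.]]
```

View pics/w1.png

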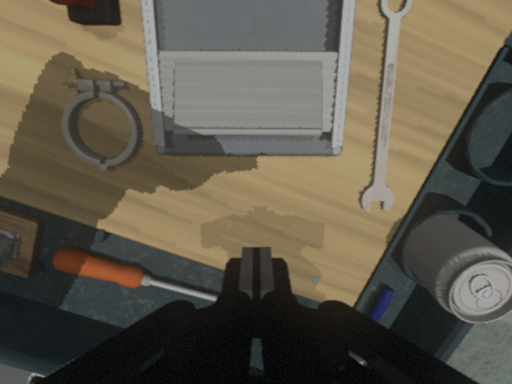

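Box front corners appear at (156,154) and (342,155) and the lip edge at (174–322,133). Both are within 2 px of prediction, so I'll descend in front of the lip.

```bash
python3 -m pendant '[[0.5,-0.4,4,0.4,-1],[0.5,-0.4,8,0.4,-1],[0.5,-0.4,9.8,0.4,-1],[0.5,-0.4,9.8,0.4,-1]]'; python3 -c "
from h import *
where()"
```

```text
clock: 1.9
tool_pos: [0.4728, -0.0702, 0.102]
eef_rot: [-3.14, 0.004, 0.352]
ft_force: [0.4, -0.2, 0.7]
finger_gap: 0.003
grip_force: 0.0
t 1.9 box xy [-0.1013 -0.0023] z 0.102 dyaw [-6.2813e+00  4.1000e-03 -6.8000e-03] F [ 0.36 -0.18  0.72] gap 0.003
```

```bash
python3 -m pendant '[[1.5,0.1,0,0,-1],[3,0.1,0,0,-1],[4.5,0.1,0,0,-1],[6,0.1,0,0,-1],[7.5,0.1,0,0,-1]]'; python3 -m pendant '[[0,0,0,0,-1],[0,0,0,0,-1]]';python3 - <<'E'
from h import *
where()
c=imaging.camera_model("wrist");im=imaging.capture("wrist");cv2.imwrite("pics/w2.png",im)
t=imaging.capture("top")[135:245,230:380]
cv2.imwrite("pics/mix2.png",np.vstack([cv2.resize(im,(440,330)),cv2.resize(t,(440,270),interpolation=cv2.INTER_CUBIC)]))
cc,y,R=box();print(proj("wrist",[[*(R@p[:2]+cc),p[2]] for p in((-.075,.075,.08),(-.075,-.075,.08),(-.038,.033,.092),(-.038,-.033,.092),(.003,.05,.118),(.003,-.05,.118))],c).round(0))
E
```

```text
clock: 2.52
tool_pos: [0.5471, -0.0438, 0.1033]
eef_rot: [3.142, 0.0, 0.354]
ft_force: [-1.5, -0.4, 0.6]
finger_gap: -0.0
grip_force: 0.6
clock: 2.78
tool_pos: [0.5459, -0.0441, 0.1031]
eef_rot: [-3.141, 0.0, 0.354]
ft_force: [0.4, -0.3, -1.6]
finger_gap: -0.001
grip_force: 0.0
t 2.775 box xy [-0.0237 -0.0034] z 0.1031 dyaw [-6.2828e+00  5.0000e-04 -4.6000e-03] F [ 0.43 -0.27 -1.55] gap -0.001
[[126. 319.]
 [375. 318.]
 [187. 277.]
 [311. 276.]
 [128. 227.]
 [366. 226.]]
```

View pics/mix2.png

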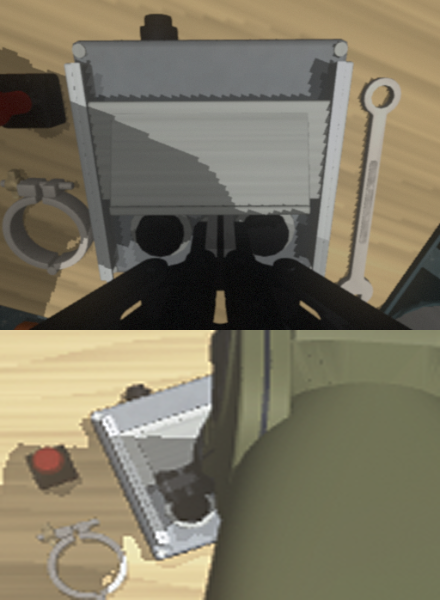

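The keys are bared at wrist pixels (186,273) and (311,271). The lip edge is at about row 247, against 226 for fully back, so more push is needed.

```bash
python3 -c "
from h import *
c,y,R=box()
print(((ray('wrist',[(160,249),(340,249)],.118)[:,:2]-c)@R).round(4))"
python3 -m pendant '[[0.4,0,0,0,-1],[0.8,0,0,0,-1],[1.2,0,0,0,-1],[1.2,0,0,0,-1]]'; python3 - <<'E'
from h import *
where()
c,y,R=box();im=imaging.capture("wrist");cv2.imwrite("pics/w3.png",im)
g=cv2.cvtColor(im,6).astype(float)
for u in (150,190,320):
    col=g[200:275,u-6:u+7].mean(1);d=np.diff(col);i=d.argmin();print(u,200+i,d[i],((ray('wrist',[(u,200.5+i)],.118)[:,:2]-c)@R).round(4))
E
```

```text
[[-0.0079  0.0375]
 [-0.0082 -0.04  ]]
clock: 3.38
tool_pos: [0.5579, -0.04, 0.1033]
eef_rot: [3.141, -0.001, 0.354]
ft_force: [-0.3, 0.0, -0.1]
finger_gap: 0.001
grip_force: 0.0
t 3.375 box xy [-0.0109 -0.0038] z 0.1033 dyaw [-0.0002 -0.0006 -0.0046] F [-0.26  0.01 -0.08] gap 0.001
150 246 -16.461538461538453 [[0.0062 0.0414]]
190 265 -16.0 [[-0.0032  0.0249]]
320 245 -26.15384615384616 [[ 0.0064 -0.0316]]
```

```bash
python3 -m pendant '[[-1.5,0,0,0,-1],[-2.5,0,-2,0,0.22],[-6,0,-6,0,0.22],[-6,0,-6,0,0.22],[-6,0,-6,0,0.22]]'; python3 - <<'E'
from h import *
where()
c=imaging.camera_model("wrist");im=imaging.capture("wrist");cv2.imwrite("pics/w4.png",im)
cc,y,R=box();print(proj("wrist",[[*(R@p[:2]+cc),p[2]] for p in((-.075,.075,.08),(-.075,-.075,.08),(-.038,.033,.092),(-.038,-.033,.092),(.003,.05,.118),(.003,-.05,.118))],c).round(0))
E
```

```text
clock: 4.05
tool_pos: [0.5008, -0.0611, 0.1633]
eef_rot: [3.141, -0.001, 0.353]
ft_force: [-0.6, -0.6, -1.3]
finger_gap: 0.606
grip_force: 0.0
t 4.05 box xy [-0.0719 -0.0035] z 0.1633 dyaw [-0.0003 -0.0008 -0.0053] F [-0.61 -0.61 -1.32] gap 0.606
[[148. 209.]
 [354. 208.]
 [200. 162.]
 [300. 162.]
 [156. 100.]
 [340.  99.]]
```

View pics/w4.png

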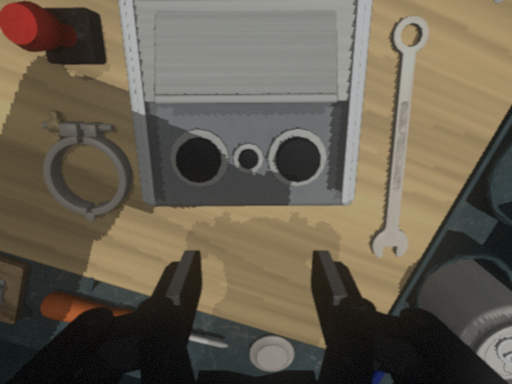

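The keys are in clear view at (199,158) and (298,157), with the small key at (248,157). The lip edge is at row 99, about 100 expected when fully back, so the shutter is open. Next I'll fit the keys' discs.

```bash
python3 - <<'E'
from h import *
im=cv2.imread("pics/w4.png");g=cv2.cvtColor(im,6)
m=np.uint8(g<45)*255;m[:125]=0;m[190:]=0
cs=[k for k in cv2.findContours(m,0,1)[0] if cv2.contourArea(k)>100]
P=[]
for k in cs:
    e=cv2.fitEllipse(k);print(np.round(e[0],1),np.round(e[1],1))
    if 170<e[0][0]<330 and e[1][1]>35:P.append(e[0])
P=sorted(P);W=ray("wrist",P,.092);print(W.round(4),np.linalg.norm(W[1]-W[0]) if len(W)>1 else"")
c,y,R=box();print(((W[:,:2]-c)@R).round(4))
L,Rr=W[:2,:2];v=L-Rr;y=np.arctan2(-v[0],v[1]);R=np.array([[np.cos(y),-np.sin(y)],[np.sin(y),np.cos(y)]])
c=(L+Rr)/2-R@[-.038,0];print("new",c,y);np.savez("box.npz",c=c,yaw=y)
where();go(-.038,0,.11)
E
```

```text
[247.7 158.6] [16.8 17.6]
[198.1 159.6] [42.8 44.2]
[297.1 158.8] [42.1 42.7]
[492.  165.8] [12.4 84.2]
[486.3 151.5] [  3.2 100.8]
[[ 0.5211 -0.0133  0.092 ]
 [ 0.544  -0.0737  0.092 ]] 0.06460389103299222
[[-0.0361  0.0341]
 [-0.0358 -0.0305]]
new [ 0.56808506 -0.03005008] 0.36254350847226025
t 4.1 box xy [-0.0739 -0.005 ] z 0.1627 dyaw [-6.283e+00  2.000e-04 -9.100e-03] F [ 0.14 -0.08  0.38] gap 0.611
shift [ 3.59 -0.53  5.27] spin -0.52
```

```bash
python3 -m pendant '[[3.6,-0.5,0,-0.5,0.22],[3.6,-0.5,2,-0.5,0.22],[3.6,-0.5,4.5,-0.5,0.22],[3.6,-0.5,5.3,-0.5,0.22],[3.6,-0.5,5.3,-0.5,0.22]]'; python3 - <<'E'
from h import *
where()
im=imaging.capture("wrist");t=imaging.capture("side")[150:240,180:330]
cv2.imwrite("pics/mix5.png",np.vstack([cv2.resize(im,(440,330)),cv2.resize(t,(440,264),interpolation=cv2.INTER_CUBIC)]))
where();go(-.038,0,.1)
E
```

```text
clock: 4.72
tool_pos: [0.5324, -0.0436, 0.1093]
eef_rot: [-3.141, 0.002, 0.363]
ft_force: [0.3, -0.9, 0.5]
finger_gap: 0.611
grip_force: 0.0
t 4.725 box xy [-0.0382  0.    ] z 0.1093 dyaw [-6.2821e+00  2.2000e-03  1.0000e-04] F [ 0.26 -0.92  0.48] gap 0.611
t 4.825 box xy [-0.0371 -0.0006] z 0.1107 dyaw [-0.0003 -0.0007 -0.0001] F [-0.33  0.16  0.4 ] gap 0.612
shift [-0.09 -0.06  1.07] spin -0.01
```

View pics/mix5.png

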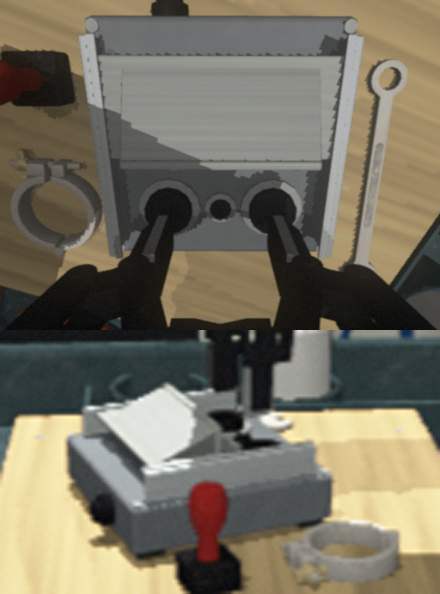

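The fingertips hang just above the two key discs, symmetric about the small key. In the wrist half, the keys are at about (168,208) and (272,208). Now down, feeling the force.

```bash
python3 -m pendant '[[0,0,0.8,0,0.22],[0,0,1.6,0,0.22],[0,0,1.6,0,0.22]]'; python3 -m pendant '[[0,0,0.15,0,0.22],[0,0,0.3,0,0.22],[0,0,0.3,0,0.22]]'; python3 -m pendant '[[0,0,0.15,0,0.22],[0,0,0.3,0,0.22],[0,0,0.3,0,0.22]]'
```

```text
clock: 5.2
tool_pos: [0.5323, -0.0437, 0.0936]
eef_rot: [-3.141, 0.001, 0.362]
ft_force: [-0.1, -0.3, -0.5]
finger_gap: 0.61
grip_force: 0.0
clock: 5.58
tool_pos: [0.533, -0.0437, 0.0913]
eef_rot: [-3.142, 0.0, 0.362]
ft_force: [-1.2, -0.4, -0.2]
finger_gap: 0.611
grip_force: 0.0
clock: 5.95
tool_pos: [0.5332, -0.0438, 0.0885]
eef_rot: [3.141, -0.0, 0.362]
ft_force: [-0.8, 0.0, 2.3]
finger_gap: 0.61
grip_force: 1.1
```

```bash
python3 -m pendant '[[0,0,0.1,0,0.22],[0,0,0.2,0,0.22],[0,0,0.2,0,0.22]]'; python3 -m pendant '[[0,0,0.1,0,0.22],[0,0,0.2,0,0.22],[0,0,0.2,0,0.22]]'; python3 -m pendant '[[0,0,0.1,0,0.22],[0,0,0.2,0,0.22],[0,0,0.2,0,0.22]]'
```

```text
clock: 6.32
tool_pos: [0.5332, -0.0438, 0.0865]
eef_rot: [3.142, -0.0, 0.362]
ft_force: [-0.3, -0.2, 4.1]
finger_gap: 0.612
grip_force: 2.0
clock: 6.7
tool_pos: [0.5332, -0.0438, 0.0845]
eef_rot: [3.141, -0.0, 0.362]
ft_force: [-0.9, 0.4, 6.1]
finger_gap: 0.604
grip_force: 2.9
clock: 7.08
tool_pos: [0.5332, -0.0438, 0.0827]
eef_rot: [3.141, -0.0, 0.362]
ft_force: [-1.2, 0.3, 7.2]
finger_gap: 0.606
grip_force: 3.7
```

```bash
python3 -m pendant '[[0,0,0.1,0,0.22],[0,0,0.2,0,0.22],[0,0,0.2,0,0.22],[0,0,0.2,0,0.22]]'; python3 - <<'E'
from h import *
for i in range(2):
    im=imaging.capture("wrist");where();print(arm.state()["torque"])
E
```

```text
clock: 7.58
tool_pos: [0.5332, -0.0438, 0.0824]
eef_rot: [3.141, -0.001, 0.362]
ft_force: [-5.0, 0.7, 17.8]
finger_gap: 0.606
grip_force: 9.4
t 7.625 box xy [-0.0375 -0.0005] z 0.0824 dyaw [-0.0006 -0.0013 -0.0002] F [-5.52  0.04 18.57] gap 0.608
[ 0.12977558  1.10026773 -0.0521998 ]
t 7.675 box xy [-0.0375 -0.0005] z 0.0824 dyaw [-0.0006 -0.0013 -0.0003] F [-6.14  0.69 18.73] gap 0.611
[0.14995337 1.12596644 0.0485754 ]
```

Both keys are at the hard stop (18 N). Now holding.

```bash
for i in 1 ; do python3 -m pendant '[[0,0,0,0,0.22],[0,0,0,0,0.22],[0,0,0,0,0.22],[0,0,0,0,0.22],[0,0,0,0,0.22]]'
python3 -m pendant '[[0,0,0,0,0.22],[0,0,0,0,0.22],[0,0,0,0,0.22],[0,0,0,0,0.22],[0,0,0,0,0.22]]'
python3 -m pendant '[[0,0,0,0,0.22],[0,0,0,0,0.22],[0,0,0,0,0.22],[0,0,0,0,0.22],[0,0,0,0,0.22]]'
python3 -m pendant '[[0,0,0,0,0.22],[0,0,0,0,0.22],[0,0,0,0,0.22],[0,0,0,0,0.22],[0,0,0,0,0.22]]'
python3 -m pendant '[[0,0,0,0,0.22],[0,0,0,0,0.22],[0,0,0,0,0.22],[0,0,0,0,0.22],[0,0,0,0,0.22]]'; done | grep -E "clock|ft|tool"
python3 - <<'E'
from h import *
im=imaging.capture("wrist");cv2.imwrite("pics/w6.png",im[180:340,130:390].repeat(2,0).repeat(2,1))
E
```

```text
clock: 8.3
tool_pos: [0.5332, -0.0438, 0.0824]
ft_force: [-5.6, -0.6, 18.7]
clock: 8.93
tool_pos: [0.5332, -0.0437, 0.0824]
ft_force: [-5.4, 0.2, 18.6]
clock: 9.55
tool_pos: [0.5333, -0.0438, 0.0824]
ft_force: [-5.9, 0.5, 18.5]
clock: 10.18
tool_pos: [0.5332, -0.0438, 0.0824]
ft_force: [-5.2, 0.1, 19.0]
clock: 10.8
tool_pos: [0.5332, -0.0438, 0.0824]
ft_force: [-5.6, -0.1, 17.7]
```

View pics/w6.png

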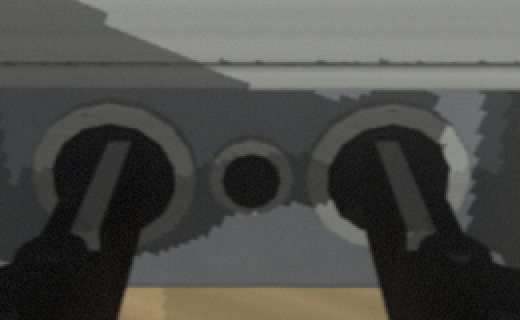

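Both tips sit well inside their discs, at about (115,180) and (392,180) in the crop. Both discs are sunk almost to their collars, and the small key at (252,182) is free. They have been held for over 3.2 s, so I'll release slowly straight up.

```bash
python3 -m pendant '[[0,0,-0.4,0,0.22],[0,0,-0.8,0,0.22],[0,0,-1.4,0,0.22],[0,0,-2.4,0,0.22],[0,0,-3.4,0,0.22]]' ; python3 -m pendant '[[-1.5,0,-3,0,0.22],[-3.5,0,-5,0,0.22],[-3.5,0,-5,0,0.22],[-3.5,0,-5,0,0.22],[-3.5,0,-5,0,0.22]]'; python3 - <<'E'
from h import *
where();im=imaging.capture("wrist");cv2.imwrite("pics/w7.png",im)
m=np.uint8(cv2.cvtColor(im,6)<45)*255;m[:100]=0;m[210:]=0
for k in cv2.findContours(m,0,1)[0]:
    if cv2.contourArea(k)>100:
        e=cv2.fitEllipse(k);print(np.round(e[0],1),np.round(e[1],1),ray("wrist",[e[0]],.092).round(4))
E
```

```text
clock: 11.48
tool_pos: [0.533, -0.0437, 0.1147]
eef_rot: [-3.141, 0.0, 0.362]
ft_force: [-0.6, 1.2, -0.6]
finger_gap: 0.609
grip_force: 0.0
clock: 12.1
tool_pos: [0.5004, -0.0559, 0.1635]
eef_rot: [-3.141, 0.001, 0.363]
ft_force: [0.8, -0.1, -0.4]
finger_gap: 0.607
grip_force: 0.0
t 12.1 box xy [-0.0725 -0.0002] z 0.1635 dyaw [-6.2826e+00  1.0000e-03  1.0000e-04] F [ 0.76 -0.07 -0.45] gap 0.607
[255.8 160.5] [17.1 17.3] [[ 0.5329 -0.0436  0.092 ]]
[305.  161.1] [42.1 42.5] [[ 0.544  -0.0739  0.092 ]]
[493.2 183.2] [22.8 77.2] [[ 0.575  -0.1979  0.092 ]]
[206.1 161.1] [42.6 43.8] [[ 0.521  -0.0133  0.092 ]]
[489.2 160. ] [  3.2 131.2] [[ 0.5876 -0.1863  0.092 ]]
```

View pics/w7.png

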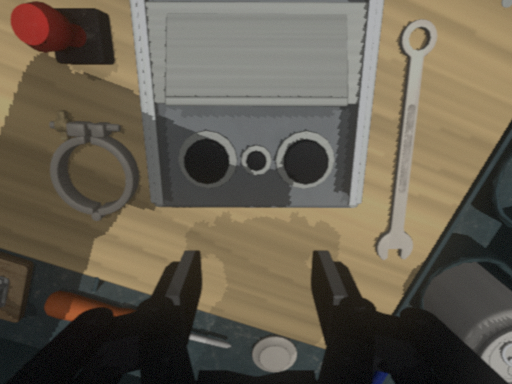

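The keys are back up at (206,161) and (305,161), at the same size and place as before. The shutter is fully back with its lip at row 103, and the tools are undisturbed. Handing in.

```bash
python3 -c "
from bench import order
print(order.close_job())"
```

```text
the job is handed in; nothing more can be done
None
```

The job is handed in, verdict not shown: by force and camera readings, the shutter is fully back, both large keys were held at their stops for over 3.2 s and came up again, and the small key and tools were left alone; the box shifted about 2–3 mm.

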